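Hang the lopsided caddy in the notch of its bar

TASK

Take the steel caddy by its black grip, keep it upright, and hang it on the bar of the stand with its tongue fully down in the notch of the bar, feeling for the notch along the bar with light pressure because the bar's position in its clamps is not known. Its weight hangs to one side, so lower it all the way home while you hold it, then let go slowly so that it does not swing; do not force it against the stand (stay below 30 N) and leave the cup, the vial and the dropper bottle where they are.

Things in the scene. Friction and masses are not known exactly. Their poses are not given: they have to be found in the camera images.
- caddy_grip (a point): Centre of the loose caddy's black grip, an upright block 22 mm (x) x 14 mm (y) x 42 mm tall, 153 mm above the caddy's underside. Axes are the caddy's: z up, x from its box toward its hanger side. The box centre lies at x -23.5, y +38 mm from the grip, so the weight (0.12 to 0.22 kg) hangs to that side. A strip 20 mm wide, 4 mm thick joins grip and box.
- caddy_tongue (a point): Middle of the underside of the caddy's tongue, same axes; 8 mm in +x of the grip and 58 mm below its centre. Tongue 14 mm wide (y), 28 mm tall, lower corners rounded 4 mm; it spans the 12 mm gap (x) between strip and rear lip. The 4 mm lip reaches 14 mm lower than the tongue, flared at its end. The bar goes into that gap: strip on the robot's side, lip on the far side.
- bar_top (a point): Point of the fixed stand midway between its posts, at the bar's top edge (156 mm up) and mid-thickness. y along the bar, x across it away from the robot, z up. The bar (8 mm thick, 300 mm long) has one notch in its top edge, 16 mm wide, 28 mm deep, with 5 mm 45-degree lead-ins (mouth 26 mm). The notch's middle lies -45 to +45 mm in y from here, not measured; it stays put during the work.
- stand: The whole fixed stand: foot plate 90 x 250 x 12 mm, two posts 200 mm apart whose clamp blocks do not rise above the bar, and the bar, 46 mm tall; origin in the middle of the foot's underside, 156 mm below the bar-top point, same axes.
- caddy: The caddy: open empty steel box 43 (x) x 110 (y) x 40 mm, hanger and grip on its back, standing upright on the worktop at first; origin under the middle of the box, on the underside. Fully home, the tongue's underside is 28 mm below the bar's top edge; hanging free it leans up to about 0.2 rad, its play in the notch: the grip moves some 10 mm to +y and a few mm to -x.
- cup: Specimen cup with orange lid, 60 mm wide, 70 mm tall, origin at its underside; leave alone.
- vial: Slim round vial with a white cap and green band, 35 mm wide, 80 mm tall, origin at its underside; leave alone.
- dropper: Clear dropper bottle with a white pointed cap, 33 mm wide, 82 mm tall, origin at its underside; leave alone.

How it is judged:
By the outcome, as a careful person would: the job done as asked, in the order asked, and still so for the second after the job is handed in, with the robot touching nothing.
It also fails if it takes over 72 s, if anything falls off the work surface, if the arm or the gripper's body presses on something with over 40 N, if the wrist force passes 120 N, or if a joint passes its speed limit or range.

ROBOT

A 6-joint arm with a two-finger parallel gripper is mounted at the origin on a cart in front of the work surface, level with it; the furniture and walls round the work are solid. World frame = base frame: x ahead of the robot, y to its left, z up, the work surface at z = 0. Lengths are in m, angles in rad, forces in N, time in s.
With the tool pointing down it reaches from about 0.35 to 0.975 m from the base axis. Payload 4.9 kg.
Tool frame: the origin (TCP) lies on the centre line of the jaws, within the pads' length; the fingertips stand 8 mm ahead of it and the grasp point (between the pads) lies 11 mm behind it; z points along the fingers, y is the direction in which the jaws open and shut (so a half turn about z gives the same grasp; the last joint's range is limited). The gripper opens to 85 mm and grips with 20 to 120 N. Pads are 22 mm wide; open, the fingers measure 114 mm over their backs; the gripper's body (76 mm by 85 mm) begins 54 mm behind the grasp point. The pads swing forward as they close: fully open they stand 13 mm farther back than shut.
Start: joints at [-1.399, 0.053, 1.613, -0, 1.476, -0.119], TCP at [0.179, -0.599, 0.239] pointing down, gripper open.
Joint ranges: [-3.01, 3.01], [-1.01, 2.22], [0.06, 2.58], [-1.02, 4.17], [0.09, 2.62], [-3.14, 3.14]. Speed limits (rad/s): [2.57, 2.57, 3.14, 3.14, 3.14, 3.14].

INTERFACE

Orientations are given as a rotation vector (axis times angle).
In Python, from station import get_obs, get_image, calibration, finish_job gives the robot as it stands. The module is installed in compiled form; this text tells all that it offers.
- The arm moves only by the shell command python3 -m jog 'ROWS' [FORCE]. ROWS is JSON, a list of rows, each a list of 7 numbers: the shift along the tool's x, y, z in cm, then the turn, a rotation vector about the tool's x, y, z in rad, then the closure in counts, from 0 (fully open) to 255 (shut). In form: [[dx, dy, dz, ax, ay, az, jaw], ...]. A call has 1 to 8 rows; each row is the pose to reach, as a shift and turn from the pose measured when the call began, along the tool's axes at that moment; what a row does not reach only later rows make up. A row lasts 1/12 s, in which the tool goes at most 41.7 mm and 7.16 degrees, less where a joint would pass 70% of its speed; a pose out of reach is approached as far as the arm can. A call with a gripper value outside its range is refused whole. The fingers move at their own pace and stop on an object; FORCE is the grip in N (left out, the last holds). Time passes only in rows, so rows that repeat a pose let the fingers close. It gives the time, the measured TCP pose, the force and the opening at its end, in the units of the state.
- get_obs(): the state, without advancing time (a new reading comes with each control period).
- get_image(name): name is "side" or "top"; returns the picture (400x640x3 uint8, red, green, blue); there is no depth.
- calibration(name): a dict with "vfov" (degrees; the focal length in pixels is half the picture's height over the tangent of half this angle, whatever the lens; pixels are square), "cx", "cy" (the principal point, pixels), "dist_coeffs" ([k1, k2, p1, p2, k3] as OpenCV has them; the pictures are not rectified), "R" (3x3) and "t" (3): a world point X has camera coordinates R X + t. Camera axes: x right, y down, z forward; pixel columns grow to the right and rows downward; lengths in m; the calibration is good to about 2 mm. A picture is of the moment at which its call begins. calibration takes no time and is no camera call.
- finish_job(): hands the job in, once; it reports no verdict.
The state is a dict: "t": time; "q": joint angles; "dq": joint speeds; "effort": joint torques, N m; "tool_pos": TCP position; "tool_rot": TCP orientation; "contact_force": force on the tool from outside, world axes, zero at the start; "wrist_torque": the same for the moment, N m; "opening": finger opening in m.
Only numpy, scipy, OpenCV 4.12 (cv2) and the standard library are available. Lean on these libraries where they do the work, as an engineer would, in place of code of your own. Each camera call takes 0.05 s, during which the arm holds its last target. There are 200 camera calls.

## Working session

There is one attempt and no reset: what is moved stays moved. The work goes in short steps, Python scripts to look and compute and a shell command to move; the robot and the scene stay as the last step left them, time stands still between calls to the robot, and variables do not carry over. Pictures are saved under pics/ and viewed, about 8 in all and at most 12, crops included, and the job is handed in when it is done.

```bash
mkdir -p pics; cat > h.py <<'E'
import numpy as np,cv2
from station import get_obs,get_image,calibration
def cam(n):
    c=calibration(n);f=200/np.tan(np.radians(c["vfov"])/2)
    return np.array([[f,0,c["cx"]],[0,f,c["cy"]],[0,0,1.]]),np.array(c["dist_coeffs"],float),np.array(c["R"]),np.array(c["t"])
def ray(n,p):
    K,d,R,t=cam(n);u=cv2.undistortPoints(np.array([[p]],float),K,d)[0,0]
    v=R.T@np.array([u[0],u[1],1]);return -R.T@t,v/np.linalg.norm(v)
def onz(n,p,z):
    o,v=ray(n,p);return o+v*(z-o[2])/v[2]
def tri(p,q):
    a,u=ray("side",p);b,v=ray("top",q)
    s=np.linalg.lstsq(np.c_[u,-v],b-a,rcond=None)[0];A=a+s[0]*u;B=b+s[1]*v
    return (A+B)/2,np.linalg.norm(A-B)
def proj(n,X):
    K,d,R,t=cam(n);return cv2.projectPoints(np.array(X,float).reshape(-1,3),cv2.Rodrigues(R)[0],t,K,d)[0][:,0]
def snap(n,name,box=None,k=1):
    im=get_image(n)[:,:,::-1].copy();cv2.imwrite(f"raw_{name}.png",im)
    if box: im=im[box[1]:box[3],box[0]:box[2]]
    cv2.imwrite(f"pics/{name}.png",cv2.resize(im,None,fx=k,fy=k,interpolation=cv2.INTER_CUBIC));return im
E
python3 - <<'E'
from h import *
snap("side","s0");snap("top","t0")
o=get_obs();print(o)
for n in("side","top"):print(n,ray(n,(320,200)))
E
```

```text
{'t': 0.1, 'q': array([-1.39899200e+00,  5.32958796e-02,  1.61417394e+00, -3.73070403e-05,
        1.47599928e+00, -1.19011164e-01]), 'dq': array([-0.00228068, -0.00165522, -0.00141932, -0.00014918, -0.00051442,
        0.00081112]), 'effort': array([-6.41683570e-06, -3.94905925e+01, -3.71363783e+01, -9.68562676e-05,
        3.93556460e-03,  1.51488268e-05]), 'tool_pos': array([ 0.17909657, -0.59820859,  0.23817251]), 'tool_rot': array([-3.10658329e+00, -4.54937737e-01,  1.36027335e-04]), 'contact_force': array([ 0.34969583, -0.94520417, -0.36784858]), 'wrist_torque': array([ 0.0686227 , -0.01391619,  0.03888287]), 'opening': 0.0849512505427615}
side (array([0.34854673, 0.69250087, 0.73256682]), array([ 0.20318425, -0.70110965, -0.68349207]))
top (array([0.38555317, 0.07220995, 1.0079071 ]), array([ 0.15003581, -0.0176311 , -0.98852334]))
```

View pics/s0.png

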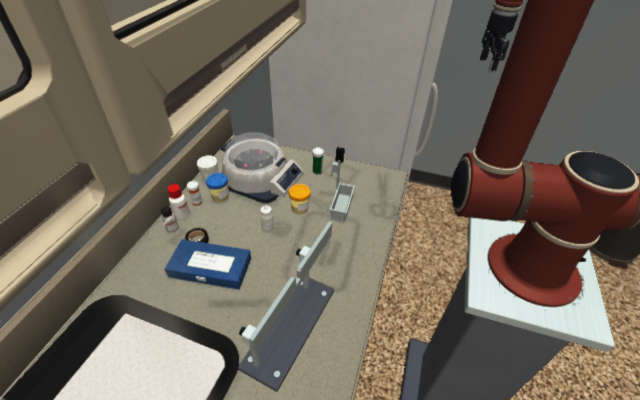

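View pics/t0.png

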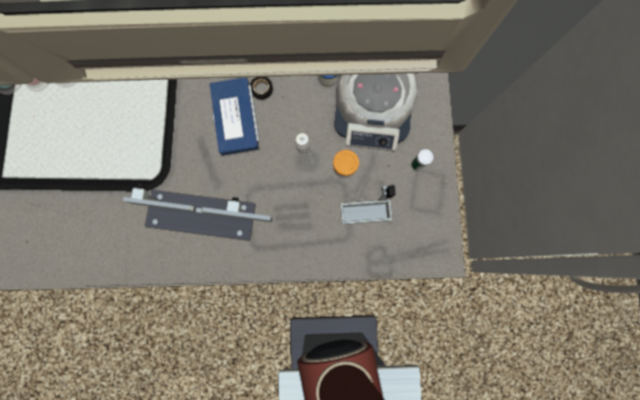

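The side view shows the stand's bar from about (250,350) to (330,228), with a gap near (297,283). The caddy grip is at (340,155), and the orange-lidded cup, vial and dropper stand near it. In the top view the bar runs (125,199) to (270,218) with a break near (197,210). The caddy box is at (367,212) and its grip at (389,190).

```bash
python3 - <<'E'
from h import *
s=cv2.imread("raw_s0.png");t=cv2.imread("raw_t0.png")
c=lambda im,x,y,w,h,W,H:cv2.resize(im[y:y+h,x:x+w],(W,H),interpolation=cv2.INTER_CUBIC)
a=c(s,235,215,110,150,440,600)      # side stand x4
b=c(t,115,180,170,70,360,148)
d=c(t,330,175,80,55,360,248)      # x4.5
e=c(s,310,140,60,34,360,204)     # x6
cv2.imwrite("pics/c1.png",np.hstack([a,np.vstack([b,d,e])]))
E
```

```text
(no output)
```

View pics/c1.png

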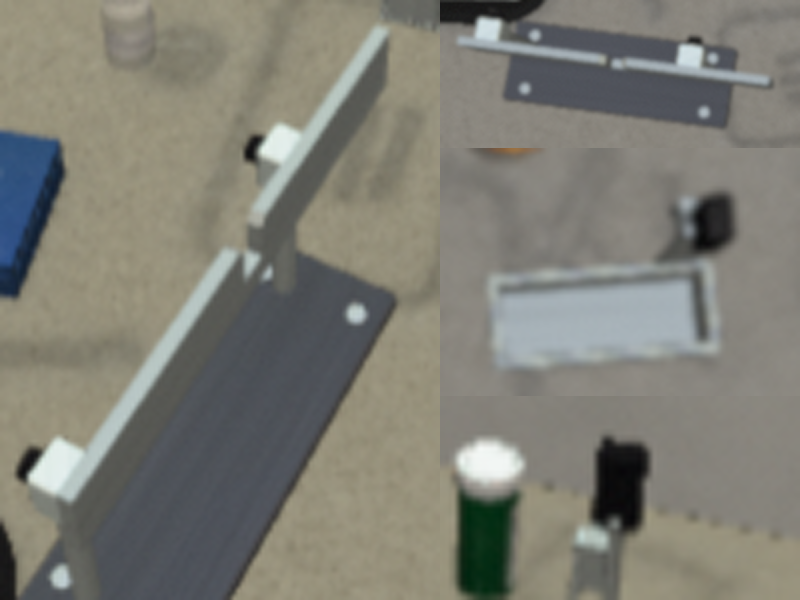

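The crop shows the notch clearly: in the side view its mouth edges are about (294.5,278.5) and (299.5,268), and in the top view it is near (198,209). The box rim corners and the black grip can also be measured.

```bash
python3 - <<'E'
from h import *
np.set_printoptions(precision=4,suppress=True)
A=onz("top",(123,199),.156);B=onz("top",(270.8,218.3),.156);print("bar ends",A,B,np.linalg.norm(A-B),"mid",(A+B)/2)
d=(A-B)/np.linalg.norm(A-B);print("yaw",np.arctan2(-d[0],d[1]))
for p in((193.4,207.5),(202.3,209.5)):print("notch top",onz("top",p,.156),(onz("top",p,.156)-(A+B)/2)@d)
for p in((294.5,278.5),(299.5,268)):print("notch side",onz("side",p,.156),(onz("side",p,.156)-(A+B)/2)@d)
# side bar line ends
for p in((235+65/4,215+500/4),(235+380/4,215+33/4)):print("side bar end",onz("side",p,.156))
# foot corners
for p in((115+(510-440)/2.118,180+22/2.114),(115+(737-440)/2.118,180+48/2.114),(115+(727-440)/2.118,180+127/2.114),(115+(503-440)/2.118,180+98/2.114)):print("foot",onz("top",p,.012))
C=np.array([onz("top",p,.04) for p in((341.1,203.9),(390.4,200.3),(391.8,220.3),(342.9,223.2))]);print("rim",C,C.mean(0))
print([np.linalg.norm(C[i]-C[i-1]) for i in range(4)])
dy=C[0]-C[1]+C[3]-C[2];dx=C[0]-C[3]+C[1]-C[2];print("caddy yaw",np.arctan2(-dy[0],dy[1]),np.arctan2(dx[1],dx[0]))
for n,b in(("side",(325,140,355,175)),("top",(380,178,402,200))):
    im=cv2.imread(f"raw_{n[0]}0.png");m=(im.max(2)<50).astype(np.uint8);M=np.zeros_like(m);M[b[1]:b[3],b[0]:b[2]]=m[b[1]:b[3],b[0]:b[2]]
    ys,xs=np.nonzero(M);print(n,len(xs),xs.min(),xs.max(),ys.min(),ys.max(),xs.mean(),ys.mean(),cv2.minAreaRect(np.c_[xs,ys].astype(np.float32)))
    globals()[n]=(xs.mean(),ys.mean())
print("grip",tri(side,top))
y=np.arctan2(-dy[0],dy[1]);R=np.array([[np.cos(y),-np.sin(y)],[np.sin(y),np.cos(y)]])
g=C.mean(0)[:2]+R@[.0235,-.038];print("grip from box",g)
for z in(.132,.153,.174):print(proj("top",[*g,z]),proj("side",[*g,z]))
for n,p,z in(("cup",(346,163),.07),("vial",(424,157),.08),("drop",(302,140),.08)):print(n,onz("top",p,z))
E
```

```text
bar ends [0.5283 0.4549 0.156 ] [0.4807 0.1565 0.156 ] 0.3021089158477463 mid [0.5045 0.3057 0.156 ]
yaw -0.15825510693637834
notch top [0.5069 0.3118 0.156 ] 0.006434973962391619
notch top [0.5023 0.2939 0.156 ] -0.012033226591985833
notch side [0.4997 0.3194 0.156 ] 0.012817242621307129
notch side [0.4991 0.294  0.156 ] -0.01238147038209071
side bar end [0.524  0.4538 0.156 ]
side bar end [0.4778 0.163  0.156 ]
foot [0.5713 0.4607 0.012 ]
foot [0.5346 0.207  0.012 ]
foot [0.4473 0.2185 0.012 ]
foot [0.4862 0.4656 0.012 ]
rim [[ 0.5221  0.007   0.04  ]
 [ 0.5271 -0.1065  0.04  ]
 [ 0.481  -0.107   0.04  ]
 [ 0.4777  0.0046  0.04  ]] [ 0.502  -0.0505  0.04  ]
[np.float64(0.044411830004577824), np.float64(0.1135503642276046), np.float64(0.04608533506640024), np.float64(0.11166985699407114)]
caddy yaw 0.03723694461723804 0.03240664177359048
side 98 336 343 148 161 339.38775510204084 154.0204081632653 ((339.5, 154.5), (13.0, 7.0), 90.0)
top 72 386 393 186 197 389.81944444444446 191.625 ((389.5, 191.5), (11.0, 7.0), 90.0)
grip (array([ 0.527 , -0.0851,  0.1552]), np.float64(0.0020994413859084455))
grip from box [ 0.5269 -0.0876]
[[389.1235 194.0475]] [[338.7401 160.4741]]
[[390.9061 192.3503]] [[339.2462 154.0858]]
[[392.7757 190.5702]] [[339.7671 147.5085]]
cup [ 0.6105 -0.0057  0.07  ]
vial [ 0.617  -0.1802  0.08  ]
drop [0.6639 0.0919 0.08  ]
```

```bash
cat >> h.py <<'E'
from scipy.spatial.transform import Rotation as Ro
def to(p,yaw):
    "shift (cm) & turn (rad) in tool axes to reach TCP p, tool down, tool x at yaw"
    o=get_obs();R=Ro.from_rotvec(o["tool_rot"]);T=Ro.from_euler("z",yaw)*Ro.from_euler("x",np.pi)
    np.set_printoptions(precision=4,suppress=True)
    print("t",round(o["t"],2),"pos",o["tool_pos"],"F",o["contact_force"],"open",o["opening"])
    print("tool x",R.apply([1,0,0]),"z",R.apply([0,0,1]))
    print("shift",R.inv().apply(np.array(p)-o["tool_pos"])*100,"turn",(R.inv()*T).as_rotvec())
E
python3 -c "
from h import *
to([.527,-.087,.235],.035)"
```

```text
t 0.1 pos [ 0.1791 -0.5982  0.2382] F [ 0.3497 -0.9452 -0.3678] open 0.0849512505427615
tool x [0.958  0.2867 0.0002] z [-0.0004  0.0018 -1.    ]
shift [ 47.9876 -38.9979   0.399 ] turn [-0.0019  0.0001  0.2558]
```

```bash
python3 -m jog '[[48,-39,0,0,0,0.256,0],[48,-39,0,0,0,0.256,0],[48,-39,0,0,0,0.256,0],[48,-39,0,0,0,0.256,0],[48,-39,0,0,0,0.256,0],[48,-39,0,0,0,0.256,0],[48,-39,0,0,0,0.256,0],[48,-39,0,0,0,0.256,0]]' 40; python3 -c "
from h import *
to([.527,-.087,.235],.035)"
```

```text
t: 0.77
tool_pos: [0.3671, -0.3211, 0.2387]
tool_rot: [-3.139, -0.054, 0.001]
contact_force: [0.9, -0.1, -0.5]
opening: 0.0855
t 0.77 pos [ 0.3671 -0.3211  0.2387] F [ 0.8849 -0.1032 -0.48  ] open 0.08548777829586802
tool x [ 0.9994  0.0343 -0.0004] z [-0.0004  0.0022 -1.    ]
shift [ 16.7829 -22.8428   0.4159] turn [-0.0022  0.0004 -0.0007]
```

```bash
python3 -m jog '[[16.8,-22.9,0,0,0,0,0],[16.8,-22.9,0,0,0,0,0],[16.8,-22.9,0,0,0,0,0],[16.8,-22.9,0,0,0,0,0],[16.8,-22.9,0,0,0,0,0],[16.8,-22.9,0,0,0,0,0],[16.8,-22.9,0,0,0,0,0],[16.8,-22.9,0,0,0,0,0]]'; python3 -c "
from h import *
to([.527,-.087,.145],.035)"
```

```text
t: 1.43
tool_pos: [0.529, -0.0815, 0.2386]
tool_rot: [-3.136, -0.064, 0.0]
contact_force: [0.6, -0.7, 0.3]
opening: 0.0853
t 1.43 pos [ 0.529  -0.0815  0.2386] F [ 0.6112 -0.7189  0.3168] open 0.08526482089799858
tool x [ 0.9992  0.0407 -0.    ] z [-0.0002  0.0046 -1.    ]
shift [-0.2269  0.5871  9.3586] turn [-0.0046  0.0001  0.0058]
```

```bash
python3 -m jog '[[-0.2,0.6,0,0,0,0,0],[-0.2,0.6,2,0,0,0,0],[-0.2,0.6,4,0,0,0,0],[-0.2,0.6,6,0,0,0,0],[-0.2,0.6,8,0,0,0,0],[-0.2,0.6,9.3,0,0,0,0],[-0.2,0.6,9.3,0,0,0,0],[-0.2,0.6,9.3,0,0,0,0]]'; python3 -c "
from h import *
to([.527,-.087,.145],.035)
a=snap('side','s1',(295,110,395,185),6);b=snap('top','t1',(350,160,430,240),6)
a=cv2.resize(a,(400,300));b=cv2.resize(b,(400,400));c=np.zeros((400,800,3),np.uint8);c[:300,:400]=a;c[:,400:]=b;cv2.imwrite('pics/c2.png',c)"
```

```text
t: 2.1
tool_pos: [0.5265, -0.0878, 0.145]
tool_rot: [-3.136, -0.062, 0.003]
contact_force: [-0.1, 0.5, 1.0]
opening: 0.0856
t 2.1 pos [ 0.5265 -0.0878  0.145 ] F [-0.0537  0.5398  1.032 ] open 0.08555574746783243
tool x [ 0.9992  0.0396 -0.0017] z [-0.0019  0.005  -1.    ]
shift [ 0.0527 -0.0765 -0.003 ] turn [-0.0051  0.0017  0.0046]
```

View pics/c2.png

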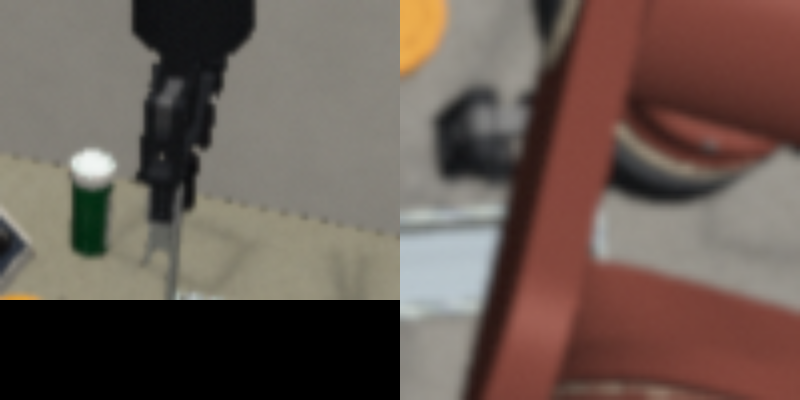

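The fingers straddle the black grip in the side view (about (338,155) in full pixels), and the vial stands clear. I'm closing now.

```bash
python3 -m jog '[[0,0,0,0,0,0,60],[0,0,0,0,0,0,120],[0,0,0,0,0,0,160],[0,0,0,0,0,0,180],[0,0,0,0,0,0,200],[0,0,0,0,0,0,220],[0,0,0,0,0,0,255],[0,0,0,0,0,0,255]]' 70;python3 -m jog '[[0,0,0,0,0,0,255],[0,0,0,0,0,0,255],[0,0,0,0,0,0,255],[0,0,0,0,0,0,255]]' 70; python3 -c "
from h import *
to([.527,-.087,.145],.035);print(get_obs()['wrist_torque'])"
```

```text
t: 2.87
tool_pos: [0.5282, -0.0878, 0.1474]
tool_rot: [-3.137, -0.063, -0.004]
contact_force: [0.7, 0.9, 1.9]
opening: 0.0136
t: 3.2
tool_pos: [0.5282, -0.0878, 0.1474]
tool_rot: [-3.137, -0.063, -0.004]
contact_force: [-0.6, 0.3, 1.6]
opening: 0.0131
t 3.2 pos [ 0.5282 -0.0878  0.1474] F [-0.61    0.2954  1.5923] open 0.013103012720691606
tool x [0.9992 0.0402 0.0026] z [ 0.0025  0.0038 -1.    ]
shift [-0.1189 -0.0841  0.2425] turn [-0.0037 -0.0026  0.0052]
[ 0.0346  0.0106 -0.0051]
```

```bash
python3 -m jog '[[0,0,-0.3,0,0,0,255],[0,0,-0.8,0,0,0,255],[0,0,-1.5,0,0,0,255],[0,0,-2.5,0,0,0,255],[0,0,-4,0,0,0,255],[0,0,-5,0,0,0,255],[0,0,-6,0,0,0,255],[0,0,-6,0,0,0,255]]' 70;  python3 -c "
from h import *
to([.49,.31,.322],-.158);print(get_obs()['wrist_torque'])
snap('side','s2',(240,60,400,220),4)"
```

```text
t: 3.87
tool_pos: [0.5296, -0.0885, 0.2109]
tool_rot: [-3.139, -0.063, -0.012]
contact_force: [0.5, -0.1, -1.5]
opening: 0.0128
t 3.87 pos [ 0.5296 -0.0885  0.2109] F [ 0.4876 -0.0812 -1.4925] open 0.012825981657883213
tool x [0.9992 0.0402 0.0077] z [ 0.0076  0.0022 -1.    ]
shift [ -2.2632 -39.9989 -11.0514] turn [-0.0026 -0.0075  0.1983]
[-0.0463 -0.0308  0.061 ]
```

View pics/s2.png

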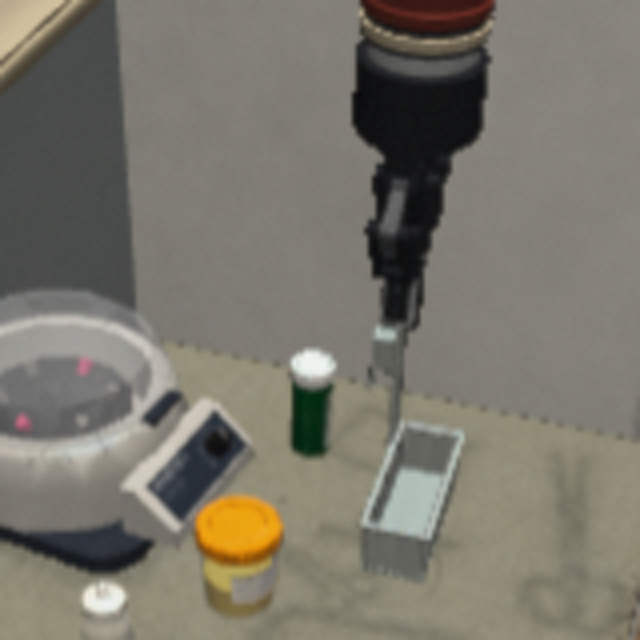

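The caddy hangs upright in the jaws, clear of the cup and the vial. Next I carry it high toward the stand.

```bash
python3 -m jog '[[0,-0.5,-1.5,0,-0.0075,0,255],[0,-1.5,-4,0,-0.0075,0,255],[-0.2,-3,-6.5,0,-0.0075,0.02,255],[-0.4,-5,-9,0,-0.0075,0.04,255],[-0.6,-8,-10.5,0,-0.0075,0.06,255],[-0.8,-11,-11,0,-0.0075,0.08,255],[-1,-14,-11,0,-0.0075,0.1,255],[-1.2,-17,-11,0,-0.0075,0.12,255]]' 70;  python3 -c "
from h import *
to([.49,.31,.322],-.158)"
```

```text
t: 4.58
tool_pos: [0.5092, 0.082, 0.3198]
tool_rot: [-3.136, 0.127, 0.002]
contact_force: [0.5, -0.2, -1.9]
opening: 0.0127
t 4.58 pos [0.5092 0.082  0.3198] F [ 0.5064 -0.1633 -1.9323] open 0.012680787064151723
tool x [ 0.9967 -0.0811 -0.0016] z [-0.0014  0.0029 -1.    ]
shift [ -3.7639 -22.5744  -0.1471] turn [-0.0027  0.0017  0.0768]
```

```bash
python3 -m jog '[[-0.7,-3,0,0,0,0.02,255],[-1.5,-6,0,0,0,0.04,255],[-2,-9,0,0,0,0.06,255],[-2.5,-12,0,0,0,0.077,255],[-3,-15,0,0,0,0.077,255],[-3.4,-18,0,0,0,0.077,255],[-3.6,-21,0,0,0,0.077,255],[-3.4,-22.2,0,0,0,0.077,255]]' 70;  python3 -c "
from h import *
to([.494,.307,.322],-.158)"
```

```text
t: 5.25
tool_pos: [0.4921, 0.3091, 0.3193]
tool_rot: [-3.129, 0.243, 0.006]
contact_force: [0.5, 0.3, -2.0]
opening: 0.0131
t 5.25 pos [0.4921 0.3091 0.3193] F [ 0.5386  0.2964 -1.9569] open 0.01311020558818526
tool x [ 0.988  -0.1543 -0.004 ] z [-0.0035  0.0036 -1.    ]
shift [ 0.2157  0.1745 -0.2761] turn [-0.003   0.004   0.0031]
```

```bash
python3 -m jog '[[0.2,0.1,0.5,0,0.004,0,255],[0.2,0.1,2,0,0.004,0,255],[0.2,0.1,4,0,0.004,0,255],[0.2,0.1,6,0,0.004,0,255],[0.2,0.1,7.5,0,0.004,0,255],[0.2,0.1,8.2,0,0.004,0,255],[0.2,0.1,8.2,0,0.004,0,255],[0.2,0.1,8.2,0,0.004,0,255]]' 70;  python3 -c "
from h import *
to([.494,.307,.2365],-.158)
a=snap('side','s3',(250,190,350,330));b=snap('top','t3',(120,150,280,260))
a=cv2.resize(a,(400,560),interpolation=2);b=cv2.resize(b,(400,275),interpolation=2);c=np.zeros((560,800,3),np.uint8);c[:,:400]=a;c[:275,400:]=b;cv2.imwrite('pics/c3.png',c)"
```

```text
t: 5.92
tool_pos: [0.4936, 0.307, 0.2366]
tool_rot: [-3.13, 0.245, 0.001]
contact_force: [0.0, -0.1, -1.4]
opening: 0.013
t 5.92 pos [0.4936 0.307  0.2366] F [ 0.0011 -0.0867 -1.4397] open 0.013025678911240502
tool x [ 0.9878 -0.1555 -0.001 ] z [-0.0006  0.0022 -1.    ]
shift [ 0.0426 -0.0035  0.0054] turn [-0.002   0.001   0.0019]
```

View pics/c3.png

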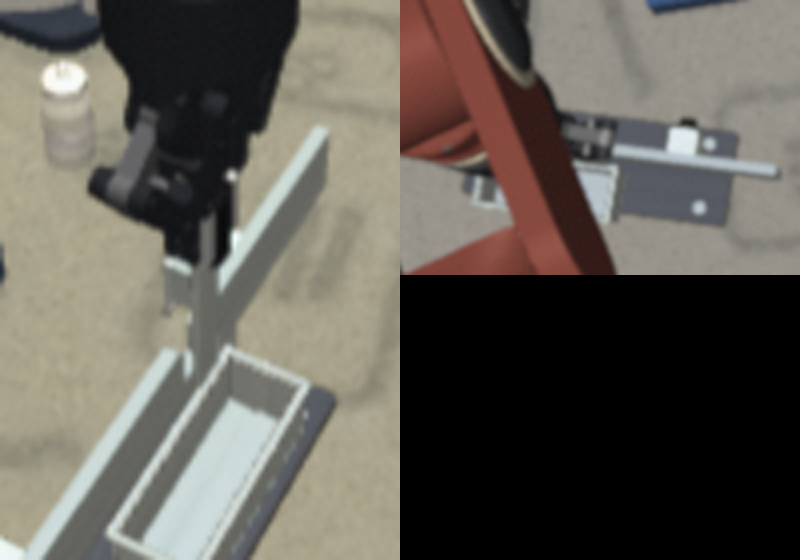

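The caddy hangs just above the bar with its strip right beside the notch gap (about (297,275) in the side view). Next I check the x alignment numerically: bar profile against box rim, both in the side camera.

```bash
python3 - <<'E'
from h import *
np.set_printoptions(precision=4,suppress=True,linewidth=200)
d=np.array([.158,.9875]);n=np.array([.9875,-.158]);c0=np.array([.503,.306])
us=np.arange(-.014,.0145,.001)
for cn in("side","top"):
    im=cv2.GaussianBlur(cv2.cvtColor(cv2.imread(f"raw_{cn[0]}0.png"),6),(0,0),.5).astype(np.float32)
    for rng in((-.13,-.03),(.03,.13)):
        P=np.array([[[*(c0+d*v+n*u),.156] for v in np.linspace(*rng,60)] for u in us])
        q=proj(cn,P).reshape(len(us),60,2).astype(np.float32)
        print(cn,rng,[f"{u*1000:.0f}:{x:.0f}" for u,x in zip(us,cv2.remap(im,q[...,0],q[...,1],1).mean(1))])
    # along-bar profile at top mid
    vs=np.arange(-.03,.031,.002)
    for off in (-.003,0):
        q=proj(cn,[[*(c0+d*v+n*off),.156] for v in vs]).astype(np.float32)[None]
        print("along",off,[f"{v*1000:.0f}:{x:.0f}" for v,x in zip(vs,cv2.remap(im,q[...,0],q[...,1],1)[0])])
z=.129
for p in((230,350),(308,384),(112,535)):print("rim",onz("side",(250+p[0]/4,190+p[1]/4),z))
y=-.156;R=np.array([[np.cos(y),-np.sin(y)],[np.sin(y),np.cos(y)]])
g=np.array([.4936,.307]);b=g+R@[-.0235,.038]
for s in((.0215,-.055),(-.0215,-.055),(.0215,.055)):print("pred",b+R@s)
E
```

```text
side (-0.13, -0.03) ['-14:90', '-13:89', '-12:88', '-11:88', '-10:88', '-9:89', '-8:92', '-7:100', '-6:114', '-5:135', '-4:158', '-3:175', '-2:185', '-1:190', '-0:191', '1:190', '2:186', '3:181', '4:174', '5:167', '6:163', '7:161', '8:160', '9:160', '10:161', '11:161', '12:161', '13:161', '14:160']
side (0.03, 0.13) ['-14:87', '-13:87', '-12:87', '-11:87', '-10:88', '-9:88', '-8:91', '-7:98', '-6:113', '-5:138', '-4:163', '-3:181', '-2:189', '-1:192', '-0:192', '1:189', '2:183', '3:174', '4:162', '5:153', '6:148', '7:146', '8:145', '9:145', '10:145', '11:144', '12:144', '13:144', '14:143']
along -0.003 ['-30:172', '-28:175', '-26:172', '-24:174', '-22:172', '-20:176', '-18:174', '-16:173', '-14:166', '-12:166', '-10:164', '-8:162', '-6:142', '-4:119', '-2:105', '0:108', '2:120', '4:131', '6:138', '8:143', '10:150', '12:159', '14:171', '16:174', '18:179', '20:177', '22:177', '24:176', '26:178', '28:177', '30:176']
along 0 ['-30:192', '-28:191', '-26:191', '-24:190', '-22:191', '-20:191', '-18:190', '-16:187', '-14:183', '-12:174', '-10:170', '-8:162', '-6:147', '-4:132', '-2:131', '0:
[... 837 characters left out ...]
:115', '-14:117', '-12:123', '-10:134', '-8:146', '-6:155', '-4:155', '-2:149', '0:131', '2:103', '4:86', '6:92', '8:106', '10:113', '12:115', '14:112', '16:112', '18:113', '20:113', '22:113', '24:114', '26:115', '28:114', '30:114']
along 0 ['-30:156', '-28:157', '-26:161', '-24:158', '-22:157', '-20:158', '-18:157', '-16:156', '-14:154', '-12:150', '-10:153', '-8:162', '-6:169', '-4:171', '-2:165', '0:145', '2:114', '4:96', '6:106', '8:132', '10:149', '12:154', '14:155', '16:156', '18:158', '20:160', '22:158', '24:157', '26:157', '28:156', '30:157']
rim [0.4838 0.2915 0.129 ]
rim [0.4422 0.2976 0.129 ]
rim [0.5008 0.4003 0.129 ]
pred [0.489  0.2905]
pred [0.4465 0.2972]
pred [0.5061 0.3992]
```

```bash
python3 - <<'E'
from h import *
np.set_printoptions(precision=4,suppress=True)
for p in((206.8,217.2),(204.8,238)):print("top rim",onz("top",p,.129))
im=cv2.imread("raw_s3.png")[245:305,280:335]
cv2.imwrite("pics/z3.png",cv2.resize(im,None,fx=9,fy=9,interpolation=cv2.INTER_CUBIC))
y=-.156;R=np.array([[np.cos(y),-np.sin(y)],[np.sin(y),np.cos(y)]])
for k in(0,-.005):
  g=np.array([.4936+k,.307])
  for l,s,z in(("lipbot+y",(.016,.007),-.072),("tonguetop strip side+y",(.002,.007),-.03),("tongue top lip outer+y",(.018,.007),-.03),("strip+y bottom-gap",(-.002,.010),-.1)):
    print(k,l,(proj("side",[*(g+R@s),.242+z])-[280,245])*9)
E
```

```text
top rim [0.4897 0.2914 0.129 ]
top rim [0.447 0.295 0.129]
0 lipbot+y [[ 93.9001 216.4261]]
0 tonguetop strip side+y [[150.5926 114.7877]]
0 tongue top lip outer+y [[79.6418 84.1886]]
0 strip+y bottom-gap [[164.9406 340.7542]]
-0.005 lipbot+y [[116.699  222.9985]]
-0.005 tonguetop strip side+y [[174.6579 121.5247]]
-0.005 tongue top lip outer+y [[103.3964  90.8237]]
-0.005 strip+y bottom-gap [[187.4762 347.4096]]
```

View pics/z3.png

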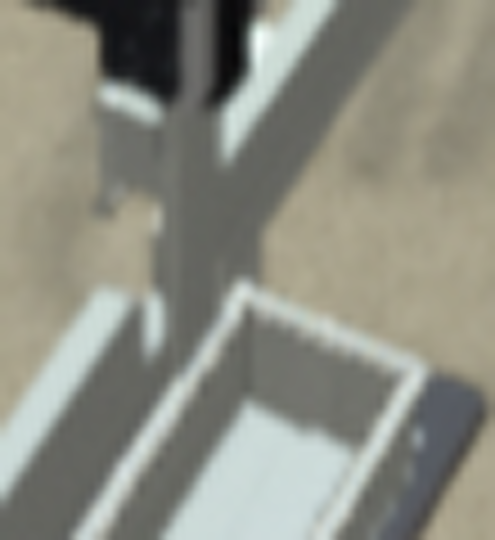

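Both cameras agree the caddy needs about +4 to +6 mm across the bar. The side view puts the tongue's outer top corner at about (291,255), matching that offset. Along the bar it is within about 1 mm of the notch. I shift and lower gently.

```bash
python3 -m jog '[[0.2,0,0,0,0,0,255],[0.48,0,0,0,0,0,255],[0.48,0,0,0,0,0,255],[0.48,0,0.3,0,0,0,255],[0.48,0,0.6,0,0,0,255],[0.48,0,0.9,0,0,0,255],[0.48,0,1.1,0,0,0,255],[0.48,0,1.1,0,0,0,255]]' 70;  python3 -c "
from h import *
to([.4984,.3064,.2265],-.158);print(get_obs()['wrist_torque'])"
```

```text
t: 6.68
tool_pos: [0.4989, 0.3068, 0.2264]
tool_rot: [-3.129, 0.244, -0.002]
contact_force: [0.9, 0.1, -1.9]
opening: 0.013
t 6.68 pos [0.4989 0.3068 0.2264] F [ 0.9291  0.0967 -1.8629] open 0.012986916844239527
tool x [ 0.9879 -0.1549  0.0012] z [ 0.0017  0.0027 -1.    ]
shift [-0.0469  0.0516 -0.013 ] turn [-0.003  -0.0012  0.0024]
[-0.0204  0.0143  0.0465]
```

Lip is at about 0.160. Now easing it past the bar edge, watching the force.

```bash
python3 -m jog '[[0,0,0.2,0,0,0,255],[0,0,0.4,0,0,0,255],[0,0,0.6,0,0,0,255],[0,0,0.8,0,0,0,255],[0,0,0.8,0,0,0,255]]' 70; python3 -c "
from h import *
to([.4984,.3064,.2265],-.158);print(get_obs()['wrist_torque'])"
```

```text
t: 7.1
tool_pos: [0.4988, 0.3067, 0.2177]
tool_rot: [-3.13, 0.244, -0.002]
contact_force: [-0.5, -0.1, -1.6]
opening: 0.0134
t 7.1 pos [0.4988 0.3067 0.2177] F [-0.5332 -0.1325 -1.6409] open 0.013437805977786153
tool x [ 0.9879 -0.1549  0.0008] z [ 0.0012  0.0023 -1.    ]
shift [-0.0354  0.0359 -0.882 ] turn [-0.0025 -0.0008  0.0024]
[-0.0716  0.0161  0.0256]
```

```bash
python3 -m jog '[[0,0,0.2,0,0,0,255],[0,0,0.4,0,0,0,255],[0,0,0.6,0,0,0,255],[0,0,0.8,0,0,0,255],[0,0,0.8,0,0,0,255]]' 70; python3 -m jog '[[0,0,0.15,0,0,0,255],[0,0,0.3,0,0,0,255],[0,0,0.4,0,0,0,255],[0,0,0.4,0,0,0,255]]' 70; python3 -c "
from h import *
to([.4984,.3064,.2265],-.158);print(get_obs()['wrist_torque'])"
```

```text
t: 7.52
tool_pos: [0.4986, 0.3066, 0.2091]
tool_rot: [-3.13, 0.244, -0.001]
contact_force: [-0.0, 0.5, -1.9]
opening: 0.013
t: 7.85
tool_pos: [0.4985, 0.3065, 0.2047]
tool_rot: [-3.13, 0.244, 0.0]
contact_force: [-0.1, -0.4, -1.1]
opening: 0.0133
t 7.85 pos [0.4985 0.3065 0.2047] F [-0.0834 -0.3968 -1.095 ] open 0.013261324832750462
tool x [ 0.9879 -0.155  -0.0002] z [ 0.0001  0.0017 -1.    ]
shift [-0.0088  0.0112 -2.1839] turn [-0.0017  0.0002  0.0024]
[-0.0727 -0.0268 -0.0263]
```

```bash
python3 -m jog '[[0,0,0.1,0,0,0,255],[0,0,0.2,0,0,0,255],[0,0,0.3,0,0,0,255],[0,0,0.4,0,0,0,255],[0,0,0.4,0,0,0,255]]' 70; python3 -m jog '[[0,0,0.1,0,0,0,255],[0,0,0.2,0,0,0,255],[0,0,0.3,0,0,0,255],[0,0,0.4,0,0,0,255],[0,0,0.4,0,0,0,255]]' 70;  python3 -c "
from h import *
to([.4984,.3064,.2265],-.158);print(get_obs()['wrist_torque'])"
```

```text
t: 8.27
tool_pos: [0.4984, 0.3065, 0.2003]
tool_rot: [-3.131, 0.244, 0.001]
contact_force: [0.3, 0.2, -1.5]
opening: 0.0131
t: 8.68
tool_pos: [0.4982, 0.3064, 0.196]
tool_rot: [-3.131, 0.244, 0.001]
contact_force: [-0.5, 0.1, -2.2]
opening: 0.0133
t 8.68 pos [0.4982 0.3064 0.196 ] F [-0.5287  0.1089 -2.1702] open 0.013298413400287371
tool x [ 0.9879 -0.155  -0.001 ] z [-0.0008  0.0013 -1.    ]
shift [ 0.0147 -0.004  -3.0474] turn [-0.0011  0.001   0.0024]
[-0.0352  0.0037  0.0023]
```

Tongue is at about 0.143, 13 mm into the notch, with no contact. I continue in small steps until the weight is taken.

```bash
for i in 1; do :; done; python3 -m jog '[[0,0,0.1,0,0,0,255],[0,0,0.2,0,0,0,255],[0,0,0.3,0,0,0,255],[0,0,0.4,0,0,0,255],[0,0,0.4,0,0,0,255]]' 70; python3 -m jog '[[0,0,0.1,0,0,0,255],[0,0,0.2,0,0,0,255],[0,0,0.3,0,0,0,255],[0,0,0.4,0,0,0,255],[0,0,0.4,0,0,0,255]]' 70;python3 -m jog '[[0,0,0.1,0,0,0,255],[0,0,0.2,0,0,0,255],[0,0,0.3,0,0,0,255],[0,0,0.3,0,0,0,255]]' 70;  python3 -c "
from h import *
to([.4984,.3064,.2265],-.158);print(get_obs()['wrist_torque'])"
```

```text
t: 9.1
tool_pos: [0.4981, 0.3064, 0.1917]
tool_rot: [-3.131, 0.244, 0.002]
contact_force: [1.1, 0.4, -1.6]
opening: 0.013
t: 9.52
tool_pos: [0.498, 0.3063, 0.1873]
tool_rot: [-3.131, 0.244, 0.003]
contact_force: [1.1, -0.2, -1.4]
opening: 0.0132
t: 9.85
tool_pos: [0.4978, 0.3062, 0.184]
tool_rot: [-3.132, 0.244, 0.004]
contact_force: [0.2, 0.5, -0.9]
opening: 0.0134
t 9.85 pos [0.4978 0.3062 0.184 ] F [ 0.1904  0.524  -0.8993] open 0.013398819887133245
tool x [ 0.9879 -0.155  -0.0023] z [-0.0022  0.0006 -1.    ]
shift [ 0.0492 -0.0285 -4.252 ] turn [-0.0003  0.0023  0.0024]
[-0.1412 -0.0413 -0.0123]
```

```bash
python3 -m jog '[[0.05,0,0.05,0,0.002,0,255],[0.05,0,0.1,0,0.002,0,255],[0.05,0,0.15,0,0.002,0,255],[0.05,0,0.15,0,0.002,0,255]]' 70; python3 -m jog '[[0,0,0.05,0,0,0,255],[0,0,0.1,0,0,0,255],[0,0,0.1,0,0,0,255]]' 70;python3 -m jog '[[0,0,0.05,0,0,0,255],[0,0,0.1,0,0,0,255],[0,0,0.1,0,0,0,255]]' 70;  python3 -c "
from h import *
to([.4984,.3064,.2265],-.158);print(get_obs()['wrist_torque'])"
```

```text
t: 10.18
tool_pos: [0.4982, 0.3061, 0.1823]
tool_rot: [-3.132, 0.244, 0.001]
contact_force: [0.5, -0.0, -2.0]
opening: 0.013
t: 10.43
tool_pos: [0.4982, 0.3061, 0.1812]
tool_rot: [-3.132, 0.244, 0.001]
contact_force: [-0.1, -1.0, -1.8]
opening: 0.013
t: 10.68
tool_pos: [0.4982, 0.3061, 0.1805]
tool_rot: [-3.132, 0.244, 0.001]
contact_force: [-1.3, -0.7, -0.6]
opening: 0.0131
t 10.68 pos [0.4982 0.3061 0.1805] F [-1.2666 -0.7226 -0.5639] open 0.013111732714926203
tool x [ 0.9879 -0.155  -0.0004] z [-0.0003  0.0002 -1.    ]
shift [ 0.0092 -0.032  -4.6046] turn [-0.0002  0.0004  0.0024]
[-0.0721  0.0679 -0.0394]
```

```bash
python3 -m jog '[[0,0,0.05,0,0,0,255],[0,0,0.1,0,0,0,255],[0,0,0.1,0,0,0,255]]' 70;  python3 -m jog '[[0,0,0.05,0,0,0,255],[0,0,0.1,0,0,0,255],[0,0,0.1,0,0,0,255]]' 70; python3 -c "
from h import *
to([.4984,.3064,.2265],-.158);print(get_obs()['wrist_torque'])"
```

```text
t: 10.93
tool_pos: [0.4983, 0.3062, 0.1804]
tool_rot: [-3.132, 0.244, 0.0]
contact_force: [-3.3, -1.2, 3.8]
opening: 0.0131
t: 11.18
tool_pos: [0.4984, 0.3062, 0.1803]
tool_rot: [-3.132, 0.244, 0.0]
contact_force: [-2.2, -1.8, 5.7]
opening: 0.0132
t 11.18 pos [0.4984 0.3062 0.1803] F [-2.238  -1.8073  5.698 ] open 0.013196084209655061
tool x [ 0.9879 -0.1549 -0.0001] z [-0.      0.0002 -1.    ]
shift [-0.0004 -0.0242 -4.62  ] turn [-0.0002  0.0001  0.0024]
[-0.3854  0.6638 -0.0878]
```

Firm contact came at TCP z 0.1804, against an expected home of about 0.1805. I verify in the side camera while relaxing the press.

```bash
python3 -m jog '[[0,0,0,0,0,0,255],[0,0,0,0,0,0,255]]' 40; python3 -c "
from h import *
to([.4984,.3064,.2265],-.158)
snap('side','s4',(260,225,345,315),7)"
```

```text
t: 11.35
tool_pos: [0.4986, 0.3063, 0.1804]
tool_rot: [-3.131, 0.244, -0.001]
contact_force: [-0.3, -0.9, 2.1]
opening: 0.0132
t 11.35 pos [0.4986 0.3063 0.1804] F [-0.2968 -0.9219  2.1248] open 0.013208910594059813
tool x [ 0.9879 -0.1548  0.0007] z [ 0.0008  0.0006 -1.    ]
shift [-0.0161 -0.0079 -4.611 ] turn [-0.0007 -0.0007  0.0026]
```

View pics/s4.png

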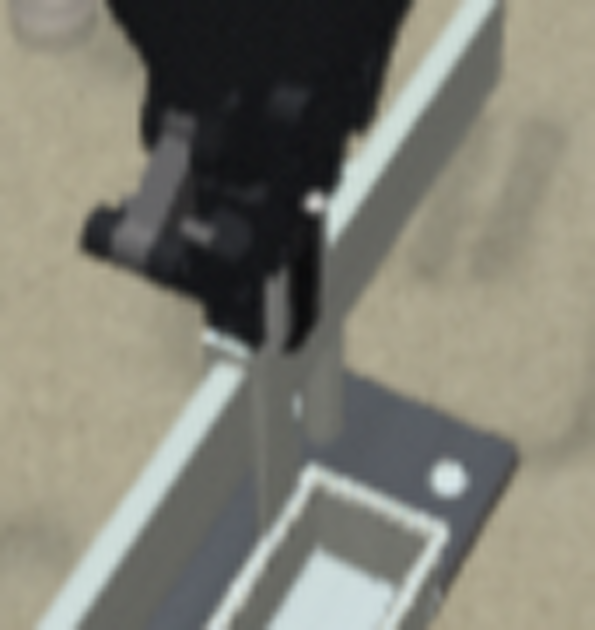

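The caddy sits home: the tongue top is level with the bar top at about (292,274) and both bar halves meet the hanger. Now a slow release, at light grip force first.

```bash
python3 -m jog '[[0,0,0,0,0,0,230],[0,0,0,0,0,0,222],[0,0,0,0,0,0,220],[0,0,0,0,0,0,218],[0,0,0,0,0,0,216],[0,0,0,0,0,0,214],[0,0,0,0,0,0,212],[0,0,0,0,0,0,210]]' 20;python3 -m jog '[[0,0,0,0,0,0,209],[0,0,0,0,0,0,208],[0,0,0,0,0,0,207],[0,0,0,0,0,0,206],[0,0,0,0,0,0,205],[0,0,0,0,0,0,204],[0,0,0,0,0,0,203],[0,0,0,0,0,0,202]]'; python3 -c "
from h import *
to([.4984,.3064,.2265],-.158)"
```

```text
t: 12.07
tool_pos: [0.499, 0.3067, 0.1811]
tool_rot: [-3.13, 0.244, -0.003]
contact_force: [-1.6, 0.9, 4.3]
opening: 0.0148
t: 12.73
tool_pos: [0.499, 0.3068, 0.181]
tool_rot: [-3.13, 0.244, -0.003]
contact_force: [-0.4, 1.1, 3.2]
opening: 0.0174
t 12.73 pos [0.499  0.3068 0.181 ] F [-0.4174  1.0831  3.2037] open 0.017414795674602045
tool x [ 0.9879 -0.155   0.0016] z [ 0.0019  0.0019 -1.    ]
shift [-0.0448  0.0348 -4.5529] turn [-0.0022 -0.0016  0.0024]
```

```bash
python3 -m jog '[[0,0,0,0,0,0,201],[0,0,0,0,0,0,200],[0,0,0,0,0,0,199],[0,0,0,0,0,0,198],[0,0,0,0,0,0,197],[0,0,0,0,0,0,196],[0,0,0,0,0,0,195],[0,0,0,0,0,0,194]]';python3 -m jog '[[0,0,0,0,0,0,193],[0,0,0,0,0,0,192],[0,0,0,0,0,0,191],[0,0,0,0,0,0,190],[0,0,0,0,0,0,189],[0,0,0,0,0,0,188],[0,0,0,0,0,0,187],[0,0,0,0,0,0,186]]';python3 -m jog '[[0,0,0,0,0,0,185],[0,0,0,0,0,0,184],[0,0,0,0,0,0,183],[0,0,0,0,0,0,182],[0,0,0,0,0,0,181],[0,0,0,0,0,0,180],[0,0,0,0,0,0,179],[0,0,0,0,0,0,178]]';python3 -m jog '[[0,0,0,0,0,0,177],[0,0,0,0,0,0,176],[0,0,0,0,0,0,175],[0,0,0,0,0,0,174],[0,0,0,0,0,0,173],[0,0,0,0,0,0,172],[0,0,0,0,0,0,171],[0,0,0,0,0,0,170]]'; python3 -c "
from h import *
to([.4984,.3064,.2265],-.158)"
```

```text
t: 13.4
tool_pos: [0.4989, 0.3067, 0.1808]
tool_rot: [-3.13, 0.244, -0.002]
contact_force: [-1.0, -0.0, 0.5]
opening: 0.0203
t: 14.07
tool_pos: [0.4988, 0.3066, 0.1806]
tool_rot: [-3.131, 0.244, -0.002]
contact_force: [-0.5, -0.1, 0.9]
opening: 0.023
t: 14.73
tool_pos: [0.4988, 0.3066, 0.1806]
tool_rot: [-3.131, 0.244, -0.002]
contact_force: [0.5, 0.1, -0.1]
opening: 0.0259
t: 15.4
tool_pos: [0.4988, 0.3066, 0.1806]
tool_rot: [-3.131, 0.244, -0.002]
contact_force: [0.1, 0.9, 0.4]
opening: 0.0282
t 15.4 pos [0.4988 0.3066 0.1806] F [0.1234 0.906  0.3896] open 0.02817797664499753
tool x [ 0.9879 -0.1549  0.0012] z [ 0.0014  0.0014 -1.    ]
shift [-0.0335  0.017  -4.5855] turn [-0.0016 -0.0012  0.0025]
```

```bash
python3 -m jog '[[0,0,0,0,0,0,169],[0,0,0,0,0,0,168],[0,0,0,0,0,0,167],[0,0,0,0,0,0,166],[0,0,0,0,0,0,165],[0,0,0,0,0,0,164],[0,0,0,0,0,0,163],[0,0,0,0,0,0,162]]';python3 -m jog '[[0,0,0,0,0,0,161],[0,0,0,0,0,0,160],[0,0,0,0,0,0,159],[0,0,0,0,0,0,158],[0,0,0,0,0,0,157],[0,0,0,0,0,0,156],[0,0,0,0,0,0,155],[0,0,0,0,0,0,154]]';python3 -m jog '[[0,0,0,0,0,0,153],[0,0,0,0,0,0,152],[0,0,0,0,0,0,151],[0,0,0,0,0,0,150],[0,0,0,0,0,0,149],[0,0,0,0,0,0,148],[0,0,0,0,0,0,147],[0,0,0,0,0,0,146]]';python3 -m jog '[[0,0,0,0,0,0,143],[0,0,0,0,0,0,140],[0,0,0,0,0,0,136],[0,0,0,0,0,0,132],[0,0,0,0,0,0,128],[0,0,0,0,0,0,124],[0,0,0,0,0,0,120],[0,0,0,0,0,0,116]]'; python3 -c "
from h import *
to([.4984,.3064,.2265],-.158)
a=snap('side','s5',(250,215,350,315),5);cv2.imwrite('pics/s5.png',cv2.resize(a,(600,600),interpolation=2))"
```

```text
t: 16.07
tool_pos: [0.4988, 0.3066, 0.1807]
tool_rot: [-3.131, 0.244, -0.002]
contact_force: [0.2, 0.2, -0.6]
opening: 0.0314
t: 16.73
tool_pos: [0.4988, 0.3066, 0.1806]
tool_rot: [-3.131, 0.244, -0.002]
contact_force: [0.0, -0.5, -0.2]
opening: 0.0339
t: 17.4
tool_pos: [0.4988, 0.3066, 0.1807]
tool_rot: [-3.131, 0.244, -0.002]
contact_force: [0.4, -0.7, 0.7]
opening: 0.0366
t: 18.07
tool_pos: [0.4989, 0.3066, 0.1807]
tool_rot: [-3.131, 0.244, -0.002]
contact_force: [0.4, -0.3, 0.4]
opening: 0.0466
t 18.07 pos [0.4989 0.3066 0.1807] F [ 0.3557 -0.2767  0.3649] open 0.046579365503748096
tool x [ 0.9879 -0.1549  0.0013] z [ 0.0015  0.0014 -1.    ]
shift [-0.0369  0.0164 -4.5803] turn [-0.0016 -0.0013  0.0025]
```

View pics/s5.png

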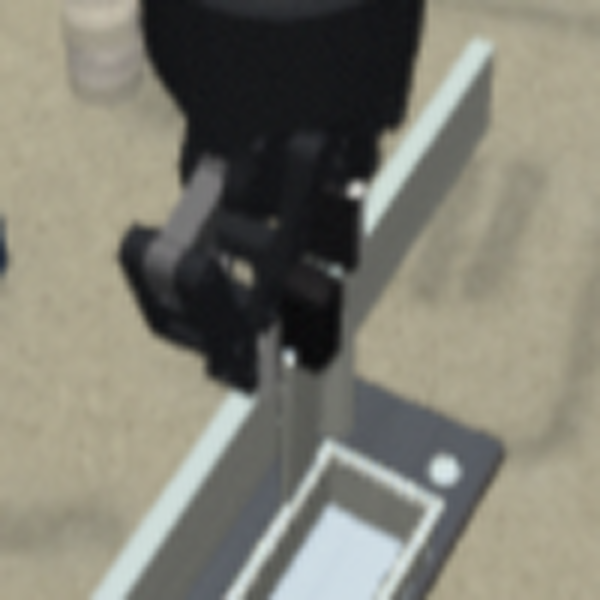

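The caddy hangs leaning slightly on its own, and the fingers are off the grip at about (300,265). Now opening fully and backing straight up.

```bash
python3 -m jog '[[0,0,0,0,0,0,90],[0,0,0,0,0,0,70],[0,0,0,0,0,0,50],[0,0,0,0,0,0,30],[0,0,0,0,0,0,10],[0,0,0,0,0,0,0],[0,0,0,0,0,0,0],[0,0,0,0,0,0,0]]';python3 -m jog '[[0,0,-0.3,0,0,0,0],[0,0,-0.8,0,0,0,0],[0,0,-1.5,0,0,0,0],[0,0,-2.5,0,0,0,0],[0,0,-4,0,0,0,0],[0,0,-6,0,0,0,0],[0,0,-8,0,0,0,0],[0,0,-10,0,0,0,0]]';python3 -m jog '[[0,3,-2,0,0,0,0],[0,6,-4,0,0,0,0],[0,9,-6,0,0,0,0],[0,12,-8,0,0,0,0],[0,15,-8,0,0,0,0],[0,18,-8,0,0,0,0],[0,20,-8,0,0,0,0],[0,20,-8,0,0,0,0]]'; python3 -c "
from h import *
to([.4984,.3064,.2265],-.158)
a=snap('side','s6');b=snap('top','t6')
a=cv2.resize(a[190:390,230:370],(420,600),interpolation=2);b=cv2.resize(b[150:270,110:240],(380,351),interpolation=2);c=np.zeros((600,800,3),np.uint8);c[:,:420]=a;c[:351,420:]=b;cv2.imwrite('pics/c6.png',c)"
```

```text
t: 18.78
tool_pos: [0.4988, 0.3066, 0.1806]
tool_rot: [-3.131, 0.244, -0.002]
contact_force: [-1.2, -0.2, 0.4]
opening: 0.0853
t: 19.45
tool_pos: [0.4988, 0.3065, 0.2828]
tool_rot: [-3.13, 0.244, -0.004]
contact_force: [1.0, -0.6, -1.2]
opening: 0.0854
t: 20.12
tool_pos: [0.4674, 0.106, 0.3643]
tool_rot: [-3.13, 0.25, -0.008]
contact_force: [-0.9, 0.3, 0.0]
opening: 0.0851
t 20.12 pos [0.4674 0.106  0.3643] F [-0.8807  0.3052  0.0084] open 0.08511609396929001
tool x [ 0.9873 -0.159   0.0052] z [ 0.0054  0.0009 -1.    ]
shift [ -0.1949 -20.2506  13.8118] turn [-0.0018 -0.0052 -0.0017]
```

View pics/c6.png

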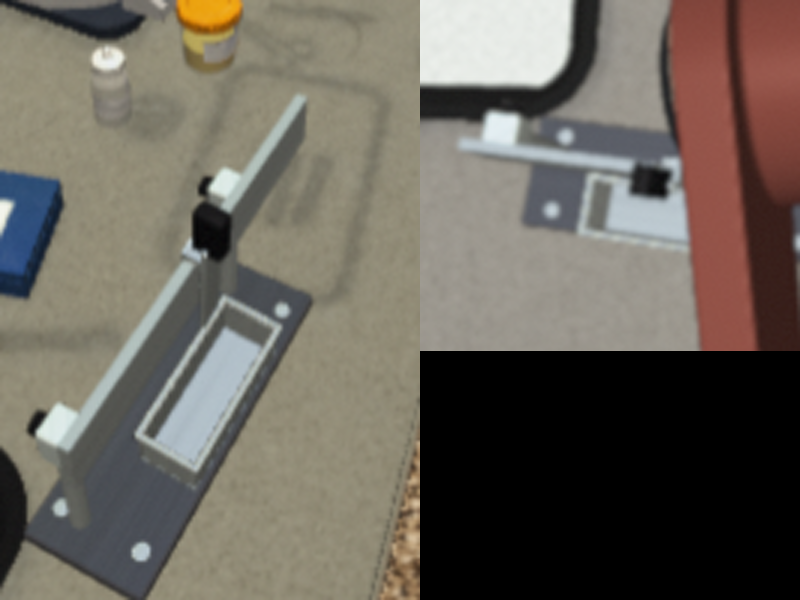

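The caddy hangs alone on the bar with its tongue down in the notch. The grip is at about (301,267) in the side view, and the cup and dropper are where they were. One last check that it is still and at the right height.

```bash
python3 -m jog '[[0,5,0,0,0,0,0],[0,8,0,0,0,0,0],[0,10,0,0,0,0,0],[0,10,0,0,0,0,0],[0,10,0,0,0,0,0],[0,10,0,0,0,0,0],[0,10,0,0,0,0,0],[0,10,0,0,0,0,0]]'; python3 - <<'E'
from h import *
a=cv2.imread("raw_s6.png");b=get_image("side")[:,:,::-1];t=get_image("top")[:,:,::-1]
def blk(im,x0,y0,x1,y1):
    ys,xs=np.nonzero(im[y0:y1,x0:x1].max(2)<50);return xs.mean()+x0,ys.mean()+y0,len(xs)
s=blk(b,290,252,312,282);q=blk(t,178,200,205,222);print(blk(a,290,252,312,282),s,q)
print("grip",tri(s[:2],q[:2]),"upright-home expected",[.498,.307,.186])
s0=cv2.imread("raw_s0.png")
for n,(x0,y0,x1,y1) in dict(cup=(285,180,315,216),vial=(308,146,328,176),drop=(257,203,277,234)).items():print(n,np.abs(s0[y0:y1,x0:x1].astype(int)-b[y0:y1,x0:x1]).mean())
print("caddy motion",np.abs(a[250:340,265:330].astype(int)-b[250:340,265:330]).mean())
E
```

```text
t: 20.88
tool_pos: [0.4522, 0.0108, 0.3633]
tool_rot: [-3.129, 0.243, -0.006]
contact_force: [0.6, 0.5, -0.8]
opening: 0.0854
(np.float64(300.08040201005025), np.float64(266.0603015075377), 199) (np.float64(300.08040201005025), np.float64(266.02010050251255), 199) (np.float64(188.32967032967034), np.float64(211.75824175824175), 91)
grip (array([0.49272057, 0.31207894, 0.18854234]), np.float64(0.003062312784810828)) upright-home expected [0.498, 0.307, 0.186]
cup 5.488271604938272
vial 4.985
drop 6.196774193548387
caddy motion 1.5585185185185184
```

```bash
python3 - <<'E'
from station import finish_job
from h import *
a=cv2.imread("raw_s0.png");b=get_image("side")[:,:,::-1]
for n,(x0,y0,x1,y1) in dict(cup=(283,178,317,218),vial=(306,144,330,178),drop=(255,201,279,236)).items():
    print(n,cv2.phaseCorrelate(np.float32(cv2.cvtColor(a,6)[y0:y1,x0:x1]),np.float32(cv2.cvtColor(np.ascontiguousarray(b),6)[y0:y1,x0:x1])))
print(finish_job())
E
```

```text
cup ((-0.00033072254734989315, -0.02040752005432367), 0.9941880769199796)
vial ((-0.007621321697364181, -0.08630081034341686), 0.9840027115963124)
drop ((-0.02165326068325335, -0.05803595344901069), 0.9779050595782421)
the job is handed in; nothing more can be done
None
```

The caddy is hanging on the bar with its tongue down in the notch, and the job was handed in at about 21 s. I took it by the grip, carried it upright and lined it up from both cameras. I then lowered it in small steps while watching the force. It went straight in, so no sliding search along the bar was needed. The highest contact force read was about 6 N, when the tongue reached the bottom. I opened the jaws slowly and the caddy eased into its lean.

- **Home:** the tool stopped at z 0.1804, against an expected 0.1805. After release the grip was measured at z 0.1885, with the two camera rays 3 mm apart. An upright grip fully home would be about 0.186, so this agrees within the measuring error. It had moved about 5 mm to +y and 5 mm to −x, which fits the free lean.
- **Still:** the grip shifted 0.04 pixels or less between two pictures 0.8 s apart, and the robot is clear of it.
- **Other objects:** the cup, vial and dropper bottle moved less than 0.1 pixel from the first picture. A plain brightness comparison showed small differences, which I took to be a lighting change.
- **Disagreement:** the two cameras differed by about 2 mm (3.8 against 5.8 mm) on how far the caddy had to shift across the bar. I used the middle value, and it went in without contact.

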